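# Press the T-handle key home into its cutout insert

### The job

Put the steel T-handle socket key from the metal tool tray back into the insert whose T-shaped cutout fits it: lay it in the way round that matches the cutout, then press its socket end down past the two spring catches until the whole key, handle too, lies flat and snapped home. Let go of it at the end, and leave the marker and the hex key where they lie.

Things in the scene. Friction and masses are not known exactly. Their poses are not given: they have to be found in the camera images.
- key_mid (a point): Balance point of the loose steel T-handle key (about 120 g), on its shank's axis; x along the shank to the socket, z up. Shank round, 12.6 mm; underside 6.3 mm below; free to grasp across it from 27 mm behind to 50 mm ahead. Handle: round bar 12 x 110 mm along y, 33 mm behind. It lies in the metal tool tray (floor 2.6 mm over the worktop, rim 20 mm high, inside 196 mm along x, 346 along y).
- key_socket (a point): Centre of the key's socket, the thick end: 19.6 mm in diameter, 19 mm long along x, 61.6 mm ahead of key_mid, 9.8 mm above the underside when the key lies flat; same axes as key_mid. Press on its top, 9.8 mm above this point.
- recess_mid (a point): Where key_mid must be when the key is home in the T-shaped cutout, x axes (shank towards socket) the same way, z up. It lies 12.3 mm above the worktop. The socket slot is centred 61.6 mm ahead along x; the top of a seated socket is 25.6 mm above the worktop.
- t_insert: Fixed grey insert with the T-shaped cutout, 150 (x) by 140 (y) by 16 mm high; origin under its middle; x along the cutout, handle to socket. Cutout 10 mm deep, black floor; slots: handle 19 x 115 mm, shank 17 mm, socket 26 mm wide, so 2 to 4 mm free round the key. No room for fingers beside the shank: lower the key to the deck, let go, then press.
- catch_mid (a point): Point on the axis of a seated shank midway between the insert's two steel spring catches (housings 12 to 25 mm to each side, 14 mm long along x, top 25 mm above the worktop). A key let go over the cutout drops in at the handle and rests on their noses, socket end some 13 mm high; about 10 N down on the socket (stop at 20) snaps it flat; they hold it.
- small_insert: Fixed grey insert of the same size (150 by 140 by 16 mm) without catches: a smaller T-shaped cutout (slots 14 and 12 mm wide, 80 mm handle), too small for the key, and an L-shaped cutout that holds the hex key; origin under its middle. The two inserts may stand in either of two places. Not to be used.
- hex_mid (a point): Bystander: steel hex key, 103 by 29 by 6 mm, in the L-shaped cutout of the other insert; middle of its outline. Leave alone.
- marker_mid (a point): Bystander: white felt marker with black cap, 134 by 20 by 20 mm, lying along x at the left end of the tool tray; its middle. Leave alone.

How it is judged:
At the end, for the whole second after the job is handed in: The T-handle key lies flat (within 4 degrees) in the T-shaped cutout with its socket in the socket slot, within 6 mm of fully home, its socket end held down under the catches (within about 3 mm of flat), at rest and let go (distance between key_mid and recess_mid below 0.006 m and angle between key_socket's own z axis and vertical below 0.07 rad and angle between the x axis of t_insert and the x axis of key_socket, either way round below 0.1 rad and z of key_socket in the frame of t_insert below 0.019 m and horizontal distance between key_socket and recess_mid below 0.068 m and x of key_socket in the frame of t_insert above 0.04 m and linear speed of vice_key below 0.02 m/s); the robot touches nothing.
It fails at once if the marker is displaced by more than 30 mm (distance of marker_mid from where it was at the start of the episode above 0.03 m).
It fails at once if the hex key is displaced by more than 15 mm (distance of hex_mid from where it was at the start of the episode above 0.015 m).
It also fails if it takes over 43 s, if anything falls off the work surface, if the arm or the gripper's body presses on something with over 40 N, if the wrist force passes 120 N, or if a joint passes its speed limit or range.

### The arm

A 6-joint arm with a two-finger parallel gripper is mounted at the origin on a cart in front of the work surface, level with it; the furniture and walls round the work are solid. World frame = base frame: x ahead of the robot, y to its left, z up, the work surface at z = 0. Lengths are in m, angles in rad, forces in N, time in s.
With the tool pointing down it reaches from about 0.325 to 0.875 m from the base axis. Payload 4.4 kg.
Tool frame: the origin (TCP) lies at the very end of the fingers, on their centre line; the grasp point (between the pads) lies pinch_z behind it (pinch_z is the distance from the TCP to the grasp point, in m); z points along the fingers, y is the line along which they close (so a half turn about z gives the same grasp; the last joint's range is limited). The gripper opens to 85 mm and grips with 20 to 120 N. Pads are 22 mm wide; open, the fingers measure 114 mm over their backs; the gripper's body (76 mm by 85 mm) begins 54 mm behind the grasp point. The pads swing forward as they close: fully open they stand 13 mm farther back than shut.
Start: joints at [-1.371, 0.207, 1.542, -0, 1.393, -0.15], TCP at [0.197, -0.54, 0.2] pointing down, gripper open.
Joint ranges: [-2.73, 2.73], [-0.86, 2.22], [0.23, 2.46], [-1.11, 4.25], [0.08, 2.63], [-2.82, 2.82]. Speed limits (rad/s): [2.79, 2.79, 3.14, 3.14, 3.14, 3.14].

### API

Orientations are given as a 3x3 rotation matrix whose columns are the frame's x, y, z axes.
In Python, from rig import get_obs, snapshot, camera_params, job_done, pinch_z gives the robot as it stands.
- The arm moves only by the tool step_arm, never from a script. Its argument "increments" is one flat list of numbers, 4 for each row, row after row: the shift along the tool's x, y, z in mm, then the turn about the tool's z in degrees. In form: [dx, dy, dz, roll, dx, dy, dz, roll, ...]. A call has exactly 5 rows; each row shifts and turns the commanded pose from where the row before left it, along the tool's axes as they then stand; what a row does not reach is not made up. A row lasts 1/8 s, in which the tool goes at most 62.5 mm and 10.7 degrees, less where a joint would pass 70% of its speed; a pose out of reach is approached as far as the arm can. A call with a gripper value outside its range is refused whole. "grip" is the gripper command: -1 is shut, 1 is fully open, values between are in proportion, set as the call begins (left out, the last holds). The fingers move at their own pace and stop on an object; "grip_force" is the grip in N (left out, the last holds). Time passes only in rows, so rows that do not move let the fingers close, or fill a call up. It gives the time, the measured TCP pose, the force, the opening and the grip force at its end, in the units of the state.
- get_obs(): the state, without advancing time (a new reading comes with each control period).
- snapshot(name): name is "side" or "top"; returns (picture, depth): 480x640x3 uint8, red, green, blue; 480x640 float32, m along the optical axis (not along the pixel's ray), 0 where there is no reading.
- camera_params(name): a dict with "fovy" (degrees; the focal length in pixels is half the picture's height over the tangent of half this angle, whatever the lens; pixels are square), "cx", "cy" (the principal point, pixels), "k1" (the pictures are not rectified: a ray, as slopes to the right and down, at radius r is drawn at 1 + k1 r^2 times it, then the intrinsics apply), "R" (3x3) and "t" (3): a world point X has camera coordinates R X + t. Camera axes: x right, y down, z forward; pixel columns grow to the right and rows downward; lengths in m; the calibration is good to about 2 mm. A picture is of the moment at which its call begins. camera_params takes no time and is no camera call.
- job_done(): hands the job in; it is judged then, once.
The state is a dict: "time_s": time; "joint_pos": joint angles; "qd": joint speeds; "joint_efforts": joint torques, N m; "position": TCP position; "tcp_rot": TCP orientation; "contact_force": force on the tool from outside, world axes, zero at the start; "moment": the same for the moment, N m; "finger_gap": opening from 0.0 (shut) to 1.0 (fully open); "grasp_force": force on a finger pad.
Only numpy, scipy, OpenCV 4.12 (cv2) and the standard library are available. Lean on these libraries where they do the work, as an engineer would, in place of code of your own. Each camera call takes 0.05 s, during which the arm holds its last target. There are 200 camera calls.

## Working session

There is one attempt and no reset: what is moved stays moved. The work goes in short steps, Python scripts to look and compute and a tool call to move; the robot and the scene stay as the last step left them, time stands still between calls to the robot, and variables do not carry over. Pictures are saved under pics/ and viewed, at most 10 in all, crops included, and the job is handed in when it is done.

Besides the shell and the picture viewer there is one more tool, called after ">>>" by a JSON object that holds its "fn" and its "kwargs", one argument or row to a line. step_arm: Moves the arm, as the interface text tells. Its arguments: {"type":"object","properties":{"increments":{"type":"array"},"grip":{"type":"number"},"grip_force":{"type":"number"}},"required":["increments"]}

```bash
mkdir -p pics; cat > h.py <<'E'
import numpy as np, cv2
from rig import *
def cam(n):
    p=camera_params(n); f=240/np.tan(np.radians(p["fovy"])/2)
    return p,f
def world(n,d):
    p,f=cam(n); v,u=np.mgrid[0:480,0:640]
    x=(u-p["cx"])/f; y=(v-p["cy"])/f; a,b=x.copy(),y.copy()
    for _ in range(15):
        s=1+p["k1"]*(a*a+b*b); a,b=x/s,y/s
    R,t=np.array(p["R"]),np.array(p["t"])
    rays=np.dstack([a,b,np.ones_like(a)])
    P=(rays*d[...,None]-t)@R
    return P, rays@R, -R.T@t
def onplane(n,z):
    _,r,c=world(n,np.zeros((480,640)))
    return c+r*((z-c[2])/r[...,2])[...,None]
E
python3 - <<'E'
from h import *
for n in("top","side"):
    im,d=snapshot(n); cv2.imwrite(f"pics/{n}0.png",im[...,::-1]); np.savez(f"{n}0.npz",im=im,d=d)
    p=camera_params(n); print(n,p["fovy"],p["k1"],(-np.array(p["R"]).T@p["t"]).round(3),(d>0).mean())
o=get_obs();print(o["tcp_rot"],o["position"],pinch_z,o["time_s"])
E
```

```text
top 53.6859434986727 -0.0053436488903411865 [0.494 0.09  0.909] 0.9960807291666667
side 47.804242539207685 -0.1066248443948903 [0.115 0.905 0.405] 0.99625
[[ 9.39426909e-01  3.42749106e-01 -3.64688554e-04]
 [ 3.42749111e-01 -9.39424742e-01  2.04942126e-03]
 [ 3.59839853e-04 -2.05027816e-03 -9.99997833e-01]] [ 0.19692736 -0.53943066  0.19893241] 0.0187 0.1
```

View pics/top0.png

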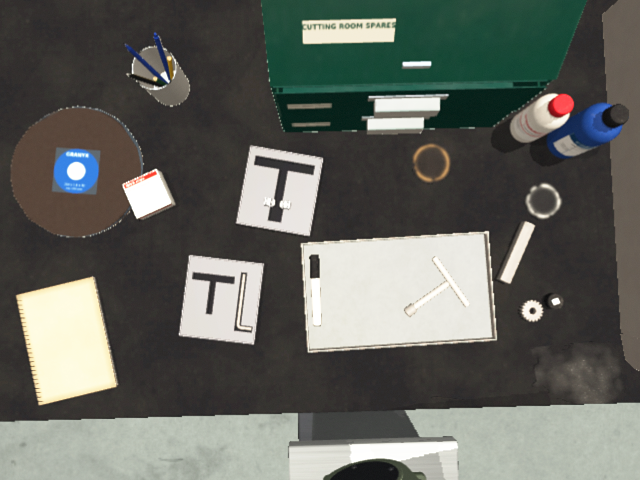

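View pics/side0.png

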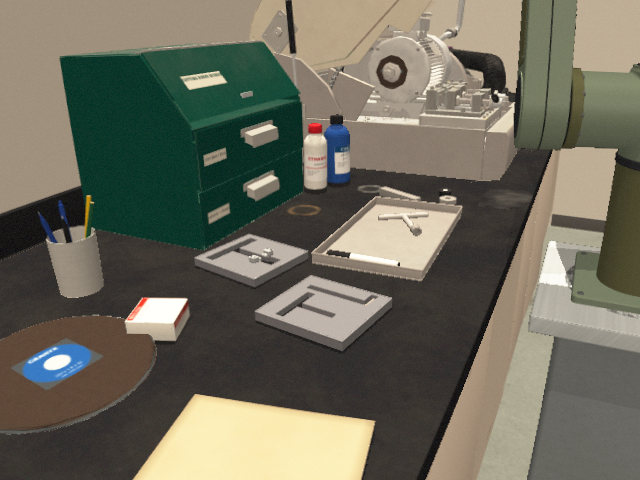

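The top view shows the key in the tray: handle from (435,258) to (467,305), socket at (409,310). The target insert with catches is at about (280,190), with its handle slot along (256,158)-(312,170), shank pointing down-image and catches at (270,202) and (286,204). The side view confirms that the catches are on the insert nearer the cabinet. Next I measure.

```bash
cat > m.py <<'E'
from h import *
def axes(pts_full):
    pass
def key(im,d,win=None,zmin=.006,zmax=.026,zp=None):
    P,_,_=world("top",d)
    return P
E
python3 - <<'E'
from h import *
z=np.load("top0.npz"); im,d=z["im"],z["d"]; P,_,_=world("top",d)
def box(m,c0,c1,r0,r1):
    k=np.zeros_like(m);k[r0:r1,c0:c1]=1;return m&k.astype(bool)
# levels
print("table z",np.median(P[340:350,270:290,2]),"tray floor",np.median(P[270:290,350:390,2]),"insert deck",np.median(P[210:225,245:258,2]))
g=im.mean(2); print("key px",im[285,450],"floor",im[280,380], "slot",im[190,278],"deck",im[215,250])
np.set_printoptions(precision=4,suppress=True)
# key
H=P[...,2]
m=box((H>.0075)&(H<.05),400,475,250,320); print("key depth px",m.sum())
gm=box(g>232,400,475,250,320); print("key bright px",gm.sum())
for nm,mm in(("depth",m),("bright",gm)):
    r=cv2.minAreaRect(np.argwhere(mm)[:,::-1].astype(np.float32)); print(nm,r)
# cutout
b=box((g<60),238,322,146,234); n,l,s,c=cv2.connectedComponentsWithStats(b.astype(np.uint8))
print(s,c)
# cabinet: nearest high points
q=(H>.05)&(P[...,0]>.45)&(P[...,1]<.35)&(P[...,1]>.0); 
for lo,hi in((.03,.08),(.08,.15),(.15,.25),(.25,.5)):
    k=q&(H>lo)&(H<hi); print(lo,hi,k.sum(),P[k][:,0].min() if k.any() else None)
vis=cv2.resize(im[140:330,230:480][...,::-1],None,fx=3.2,fy=3.0); cv2.imwrite("pics/crop0.png",cv2.resize(im[140:320,235:475][...,::-1],(792,594),interpolation=cv2.INTER_CUBIC))
E
```

```text
table z 0.00014155414571914655 tray floor 0.003018559192045701 insert deck 0.016314638707931286
key px [215 202 183] floor [235 233 225] slot [55 53 56] deck [231 227 222]
key depth px 771
key bright px 2118
depth ((438.6540832519531, 282.73651123046875), (64.35435485839844, 71.71176147460938), 5.29008150100708)
bright ((437.0, 284.5), (68.99998474121094, 73.99998474121094), 90.0)
[[     0      0    640    480 305086]
 [   238    146     11     58    345]
 [   263    146     59     11    334]
 [   255    157     59     64    823]
 [   311    173     11     61    350]
 [   238    225     52      9    262]] [[319.7687 239.8831]
 [241.287  165.7855]
 [300.8623 149.1048]
 [281.2175 179.6015]
 [317.8314 212.2514]
 [255.8206 230.313 ]]
0.03 0.08 607 0.7442973939264833
0.08 0.15 1620 0.7409209579971431
0.15 0.25 2306 0.7391374054898754
0.25 0.5 9594 0.7452639588442691
```

View pics/crop0.png

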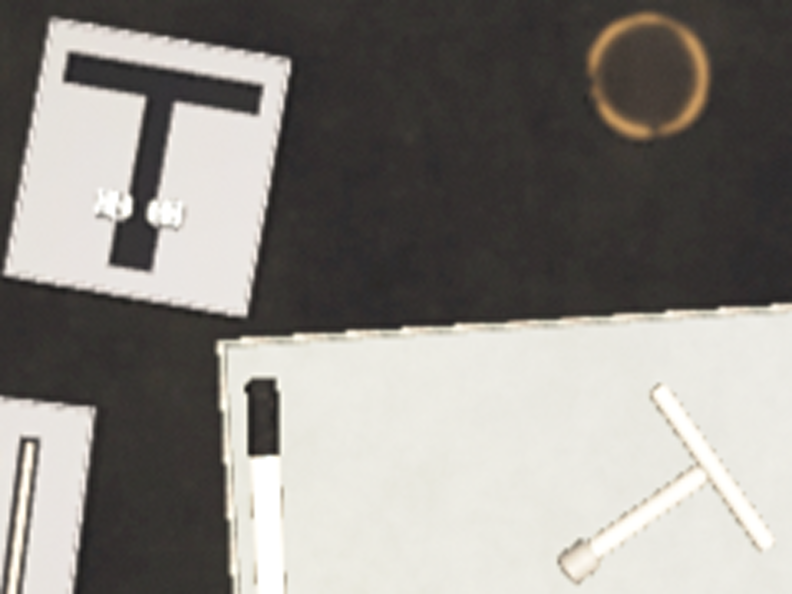

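Heights read well from depth. Now I fit the key and insert poses.

```bash
cat > m.py <<'E'
from h import *
np.set_printoptions(precision=4,suppress=True)
def dirv(a): return np.array([np.cos(a),np.sin(a)])
def insert(im):
    g=im.mean(2); m=np.zeros((480,640),np.uint8); m[142:238,234:328]=g[142:238,234:328]>130
    c=max(cv2.findContours(m,cv2.RETR_EXTERNAL,cv2.CHAIN_APPROX_NONE)[0],key=cv2.contourArea)[:,0]
    Q=onplane("top",.016)[c[:,1],c[:,0],:2].astype(np.float32)
    (cx,cy),wh,a=cv2.minAreaRect(Q*1000); 
    # slot: dark comp inside
    k=((g<90)&(cv2.drawContours(np.zeros((480,640),np.uint8),[c],-1,1,-1)>0)).astype(np.uint8)
    n,l,s,_=cv2.connectedComponentsWithStats(k); i=1+s[1:,4].argmax()
    v,u=np.nonzero(l==i); S=onplane("top",.014)[v,u,:2]
    return np.array([cx,cy])/1000,wh,a,S
def tfit(S,yaw):
    u=dirv(yaw); n=np.array([-u[1],u[0]]); return S@u,S@n,u,n
E
python3 - <<'E'
from m import *
z=np.load("top0.npz"); im,d=z["im"],z["d"]; P,_,_=world("top",d)
c,wh,a,S=insert(im); print("insert",c,wh,a)
# axis candidates: choose pointing to -x
cand=[np.radians(a+k*90) for k in range(4)]; yaw=min(cand,key=lambda t:np.cos(t)); 
A,B,u,n=tfit(S,yaw); print("insert yaw",np.degrees(yaw)%360,"slot x ext rel centre",A.min()-c@u,A.max()-c@u)
hb=A<A.min()+.017; print("handle slot y",B[hb].min()-c@n,B[hb].max()-c@n,"shank y",np.median(B[(A>A.min()+.025)&(A<A.min()+.05)])-c@n, "shank fit yaw",end=' ')
f=(A>A.min()+.025); vx=cv2.fitLine(S[f].astype(np.float32),cv2.DIST_HUBER,0,.01,.01).ravel(); print(np.degrees(np.arctan2(vx[1],vx[0])))
# catches
g=P[...,2]; m=(g>.0195)&(np.hypot(*(P[...,:2]-c).transpose(2,0,1))<.06); Q=P[m][:,:2]-c
print("catch x,y",(Q@u).min(),(Q@u).max(),(Q@n).min(),(Q@n).max(),"ztop",P[m][:,2].max())
# key
H=P[...,2]; m=np.zeros_like(H,bool); m[250:322,400:475]=H[250:322,400:475]>.0075
K=P[m]; XY=K[:,:2]
soc=K[:,2]>.0175; s0=XY[soc].mean(0); print("socket px",soc.sum(),s0)
# handle = points far from socket
D=np.linalg.norm(XY-s0,axis=1); yaw=np.radians(125)
for _ in range(4):
    A,B,u,n=tfit(XY-s0,yaw); hm=(A<-.085); l=cv2.fitLine(XY[hm].astype(np.float32),cv2.DIST_HUBER,0,.01,.01).ravel()
    yaw=np.arctan2(l[1],l[0])+np.pi/2
    if np.cos(yaw-np.radians(125))<0: yaw+=np.pi
    A,B,u,n=tfit(XY-s0,yaw)
hm=A<-.085; sm=(A>-.08)&(A<-.015)
hl=XY[hm]; print("key yaw",np.degrees(yaw),"handle len",np.ptp(B[hm]),"A ext",A.min(),A.max())
sl=cv2.fitLine(XY[sm].astype(np.float32),cv2.DIST_HUBER,0,.01,.01).ravel(); print("shank yaw",np.degrees(np.arctan2(sl[1],sl[0])))
hc=s0+u*np.median(A[hm])+n*(B[hm].min()+B[hm].max())/2; mid=hc+.033*u
print("handle c",hc,"mid from handle",mid,"mid from shank y",s0+u*(np.median(A[hm])+.033)+n*np.median(B[sm]),"floor near",np.median(P[290:300,380:395,2]), "shank top",np.percentile(K[sm][:,2],95))
E
```

```text
insert [0.6317 0.1627] (141.10179138183594, 152.1006317138672) 78.58160400390625
insert yaw 168.58160400390625 slot x ext rel centre -0.05777307750741267 0.058172579305543204
handle slot y -0.05652765111946101 0.05566716991098025 shank y -0.0005155807791691891 shank fit yaw -11.409527
catch x,y -0.03571772249372646 0.05315666681678821 -0.05105880176727571 0.05710655100366312 ztop 0.0299046358350814
socket px 137 [ 0.419  -0.0645]
key yaw 123.0857 handle len 0.13161940395867358 A ext -0.16596273455504876 0.08832665673379722
shank yaw -56.2955
handle c [ 0.4599 -0.1494] mid from handle [ 0.4419 -0.1217] mid from shank y [ 0.4337 -0.1271] floor near 0.0029258230802646466 shank top 0.017157979471402903
```

```bash
cat > k.py <<'E'
from m import *
def keyfit(im,d,win,guess,zmin,zmid):
    """outline of the T from depth-above-zmin, projected to plane zmid"""
    P,_,_=world("top",d); r0,r1,c0,c1=win
    k=np.zeros((480,640),np.uint8); k[r0:r1,c0:c1]=(P[r0:r1,c0:c1,2]>zmin)
    k=cv2.medianBlur(k,3); n,l,s,_=cv2.connectedComponentsWithStats(k); i=1+s[1:,4].argmax()
    k=(l==i); v,u_=np.nonzero(k); XY=onplane("top",zmid)[v,u_,:2]; yaw=np.radians(guess)
    for _ in range(6):
        A,B,u,n=tfit(XY,yaw); hm=A<A.min()+.016; sm=(A>A.min()+.024)&(A<A.max()-.026)
        l=cv2.fitLine(XY[sm].astype(np.float32),cv2.DIST_HUBER,0,.01,.01).ravel(); h=cv2.fitLine(XY[hm].astype(np.float32),cv2.DIST_HUBER,0,.01,.01).ravel()
        ys=np.arctan2(l[1],l[0]); yh=np.arctan2(h[1],h[0])+np.pi/2
        ys,yh=[y+np.pi*round((np.radians(guess)-y)/np.pi) for y in(ys,yh)]; yaw=(ys+yh)/2
    A,B,u,n=tfit(XY,yaw); hm=A<A.min()+.012; sm=(A>A.min()+.024)&(A<A.max()-.026)
    print("px",len(A),"yaw shank/handle",np.degrees([ys,yh]),"len",np.ptp(A),"handle",np.ptp(B[hm]))
    a=((A.min()+.039)+(A.max()-.0711))/2; b=(np.median(B[sm])+ (B[hm].min()+B[hm].max())/2)/2
    print("mid est A",A.min()+.039-a,A.max()-.0711-a,"B",np.median(B[sm])-b)
    return a*u+b*n,np.degrees(yaw),k
E
python3 - <<'E'
from k import *
z=np.load("top0.npz"); im,d=z["im"],z["d"]
for zm in (.008,.010):
    mid,y,k=keyfit(im,d,(245,325,398,478),124,zm,.009); print(mid,y)
c,u,n=np.array([.6317,.1627]),dirv(np.radians(168.58)),dirv(np.radians(258.58))
print("recess",c-.0153*u-.0003*n)
ov=im.copy(); ov[k]=(255,0,0); cv2.imwrite("pics/ov.png",cv2.resize(ov[240:330,390:485][...,::-1],None,fx=6,fy=6,interpolation=0))
E
```

```text
px 765 yaw shank/handle [123.0179 123.232 ] len 0.11001122769214189 handle 0.11001988233509977
mid est A 4.438615392904355e-05 -4.438615392904355e-05 B -0.00019772443830612385
[ 0.4334 -0.1291] 123.12495
px 736 yaw shank/handle [123.1108 123.099 ] len 0.10988376625994234 handle 0.11002121765818118
mid est A 0.0001081168700288182 -0.0001081168700288182 B -0.00013368287953474667
[ 0.4333 -0.1292] 123.104904
recess [0.6468 0.16  ]
```

View pics/ov.png

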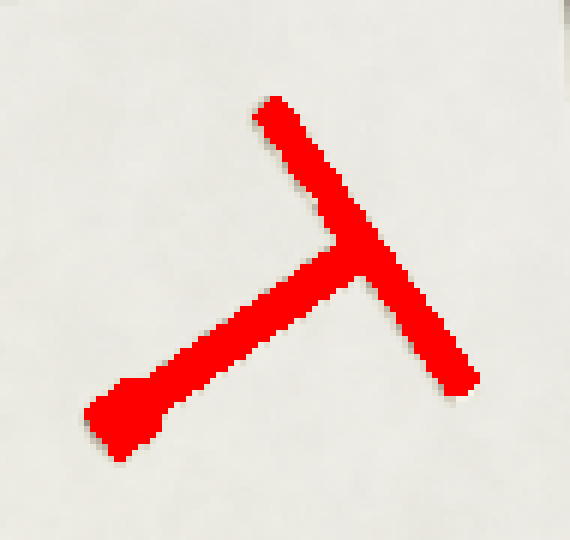

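The overlay at full resolution shows the mask covers exactly the T. The fit gives 110.0 x 110.0 mm, mid (0.4334, -0.1292), yaw 123.1°. Recess is at (0.6468, 0.160), yaw 168.6°. Next, the approach.

```bash
cat > plan.py <<'E'
import sys
from m import *
def plan(tgt,yaw,n):
    o=get_obs(); R=np.array(o["tcp_rot"]); p=np.array(o["position"]); y0=np.degrees(np.arctan2(R[1,0],R[0,0]))
    dy=(yaw-y0+180)%360-180; D=(np.array(tgt)-p)*1000
    print("D",D.round(1),"turn world",round(dy,2),"t",round(o["time_s"],2),"F",np.array(o["contact_force"]).round(1),"gap",o["finger_gap"],"grasp",o["grasp_force"])
    out=[]
    for i in range(n):
        y=np.radians(y0+dy*i/n); out+=[round(v,1) for v in(D[:2]@dirv(y)/n,D[:2]@dirv(y-np.pi/2)/n,-D[2]/n,-dy/n)]
    for i in range(0,n,5): print(out[4*i:4*i+20])
if __name__=="__main__":
    a=list(map(float,sys.argv[1:])); plan(a[:3],a[3],int(a[4]))
E
python3 plan.py .4334 -.1292 .08 123.1 15
```

```text
D [ 236.5  410.2 -118.9] turn world 103.06 t 0.1 F [ 0.9 -0.2 -0.4] gap 0.9994247596461593 grasp 0.0
[np.float64(24.2), np.float64(-20.3), np.float64(7.9), np.float64(-6.9), np.float64(26.4), np.float64(-17.3), np.float64(7.9), np.float64(-6.9), np.float64(28.3), np.float64(-14.0), np.float64(7.9), np.float64(-6.9), np.float64(29.8), np.float64(-10.5), np.float64(7.9), np.float64(-6.9), np.float64(30.8), np.float64(-6.8), np.float64(7.9), np.float64(-6.9)]
[np.float64(31.4), np.float64(-3.1), np.float64(7.9), np.float64(-6.9), np.float64(31.6), np.float64(0.7), np.float64(7.9), np.float64(-6.9), np.float64(31.3), np.float64(4.4), np.float64(7.9), np.float64(-6.9), np.float64(30.5), np.float64(8.2), np.float64(7.9), np.float64(-6.9), np.float64(29.3), np.float64(11.7), np.float64(7.9), np.float64(-6.9)]
[np.float64(27.7), np.float64(15.2), np.float64(7.9), np.float64(-6.9), np.float64(25.7), np.float64(18.4), np.float64(7.9), np.float64(-6.9), np.float64(23.3), np.float64(21.3), np.float64(7.9), np.float64(-6.9), np.float64(20.6), np.float64(23.9), np.float64(7.9), np.float64(-6.9), np.float64(17.6), np.float64(26.2), np.float64(7.9), np.float64(-6.9)]
```

>>> {"fn": "step_arm", "kwargs": {
  "increments": [24,-20,8,-7,26,-17,8,-7,28,-14,8,-7,30,-10,8,-7,31,-7,8,-7],
  "grip": 0
}}

```text
time_s: 0.72
position: [0.2754, -0.4026, 0.1592]
tcp_rot: [[0.57, 0.822, -0.0], [0.822, -0.57, 0.001], [0.001, -0.001, -1.0]]
contact_force: [0.6, 0.2, 0.3]
finger_gap: 0.5
grasp_force: 0.0
```

>>> {"fn": "step_arm", "kwargs": {
  "increments": [31,-3,8,-7,32,1,8,-7,31,4,8,-7,30,8,8,-7,29,12,8,-7]
}}

```text
time_s: 1.35
position: [0.3517, -0.2658, 0.1194]
tcp_rot: [[-0.005, 1.0, -0.0], [1.0, 0.005, 0.001], [0.001, -0.0, -1.0]]
contact_force: [-0.1, 0.3, -0.1]
finger_gap: 0.497
grasp_force: 0.0
```

>>> {"fn": "step_arm", "kwargs": {
  "increments": [28,15,8,-7,26,18,8,-7,23,21,8,-7,21,24,8,-7,17,26,5,-5]
}}

```text
time_s: 1.98
position: [0.4256, -0.1268, 0.0822]
tcp_rot: [[-0.548, 0.837, -0.001], [0.837, 0.548, 0.001], [0.001, -0.001, -1.0]]
contact_force: [0.7, -1.1, -0.5]
finger_gap: 0.502
grasp_force: 0.0
```

```bash
sed -i 's/round(v,1)/float(round(v,1))/' plan.py; python3 plan.py .4334 -.1292 .0035 123.1 10
```

```text
D [  7.8  -2.4 -78.7] turn world -0.12 t 1.98 F [ 0.7 -1.1 -0.5] gap 0.50170763827652 grasp 0.0
[-0.6, 0.5, 7.9, 0.0, -0.6, 0.5, 7.9, 0.0, -0.6, 0.5, 7.9, 0.0, -0.6, 0.5, 7.9, 0.0, -0.6, 0.5, 7.9, 0.0]
[-0.6, 0.5, 7.9, 0.0, -0.6, 0.5, 7.9, 0.0, -0.6, 0.5, 7.9, 0.0, -0.6, 0.5, 7.9, 0.0, -0.6, 0.5, 7.9, 0.0]
```

>>> {"fn": "step_arm", "kwargs": {
  "increments": [-2,1,8,0,-2,1,12,0,-2,1,12,0,0,2,12,0,0,0,10,0]
}}

```text
time_s: 2.6
position: [0.4329, -0.1306, 0.0279]
tcp_rot: [[-0.544, 0.839, -0.001], [0.839, 0.544, 0.0], [0.001, -0.0, -1.0]]
contact_force: [-0.0, 1.0, 0.7]
finger_gap: 0.499
grasp_force: 0.0
```

```bash
python3 plan.py .4334 -.1292 .004 123.1 5
```

```text
D [  0.5   1.4 -23.9] turn world 0.11 t 2.6 F [-0.   1.   0.7] gap 0.49898732149287045 grasp 0.0
[0.2, 0.2, 4.8, -0.0, 0.2, 0.2, 4.8, -0.0, 0.2, 0.2, 4.8, -0.0, 0.2, 0.2, 4.8, -0.0, 0.2, 0.2, 4.8, -0.0]
```

>>> {"fn": "step_arm", "kwargs": {
  "increments": [1,1,6,0,0,0,6,0,0,0,6,0,0,0,5.5,0,0,0,0,0]
}}

```text
time_s: 3.22
position: [0.4332, -0.1289, 0.0051]
tcp_rot: [[-0.545, 0.838, -0.001], [0.838, 0.545, 0.0], [0.001, -0.0, -1.0]]
contact_force: [0.5, -0.2, 0.4]
finger_gap: 0.503
grasp_force: 0.0
```

>>> {"fn": "step_arm", "kwargs": {
  "increments": [0,0,0,0,0,0,0,0,0,0,0,0,0,0,0,0,0,0,0,0],
  "grip": -1,
  "grip_force": 60
}}

```text
time_s: 3.85
position: [0.4336, -0.1291, 0.0055]
tcp_rot: [[-0.545, 0.838, 0.0], [0.838, 0.545, -0.0], [-0.0, 0.0, -1.0]]
contact_force: [-0.3, 0.7, 0.3]
finger_gap: 0.002
grasp_force: 0.0
```

The gripper closed on nothing, so I look again.

```bash
python3 - <<'E'
from h import *
a,d=snapshot("top"); b,e=snapshot("side"); np.savez("top1.npz",im=a,d=d)
A=cv2.resize(a[220:330,370:490][...,::-1],(400,366)); B=cv2.resize(b[170:290,300:480][...,::-1],(390,366),fx=0)
cv2.imwrite("pics/look1.png",np.hstack([A,B]))
E
```

```text
(no output)
```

View pics/look1.png

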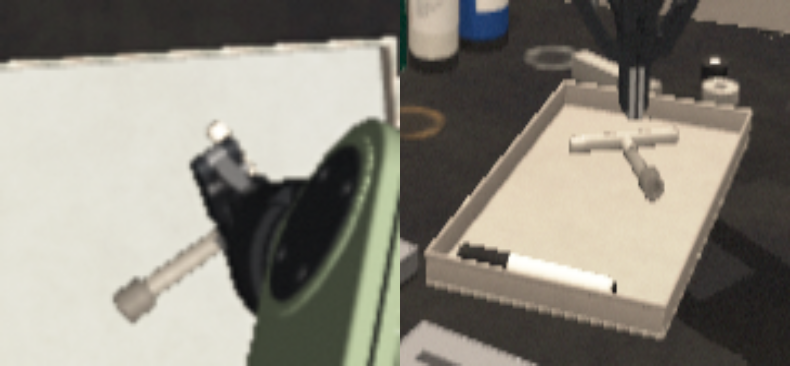

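```bash
cat >> h.py <<'E'
def proj(n,X):
    p,f=cam(n); c=np.array(p["R"])@X+p["t"]; a=c[:2]/c[2]; a=a*(1+p["k1"]*(a@a)); return a*f+[p["cx"],p["cy"]]
E
python3 - <<'E'
from k import *
np.set_printoptions(precision=4,suppress=True)
o=get_obs(); T=np.array(o["position"]); print(T,o["joint_pos"])
m=np.array([.4334,-.1292,.009]); u=dirv(np.radians(123.1))
for n in("side","top"):
    print(n,"tcp",proj(n,T),"tcp+60up",proj(n,T+[0,0,.06]),"mid",proj(n,m),"socket",proj(n,m+np.r_[u*.0616,.0035]),"handle",proj(n,m-np.r_[u*.033,0]))
im,d=snapshot("side"); P,_,_=world("side",d)
for v in (190,200,205,208): print(v,im[v,408],P[v,408])
z=np.load("top1.npz"); P2,_,_=world("top",z["d"])
for v,u_ in ((271,435),(277,438)): print(z["im"][v,u_],P2[v,u_])
cv2.imwrite("pics/side1.png",cv2.resize(im[150:260,340:480][...,::-1],(760,597),interpolation=cv2.INTER_CUBIC))
E
```

```text
[ 0.4336 -0.1291  0.0055] [-0.4811  0.2206  1.9902 -0.      0.9307 -1.0577]
side tcp [406.528  223.2446] tcp+60up [407.5161 196.0615] mid [406.6852 221.6833] socket [414.8847 230.5006] handle [402.6492 216.5016]
top tcp [435.8549 290.3802] tcp+60up [444.1217 292.4289] mid [436.3734 290.5856] socket [410.185  309.4346] handle [450.5367 280.624 ]
190 [35 38 38] [ 0.4295 -0.1177  0.0822]
200 [110 106 101] [ 0.4288 -0.118   0.0609]
205 [87 83 76] [ 0.4279 -0.1162  0.0507]
208 [73 71 66] [ 0.4283 -0.1182  0.0435]
[85 83 82] [ 0.4737 -0.0986  0.1306]
[30 30 31] [ 0.4643 -0.0993  0.146 ]
```

View pics/side1.png

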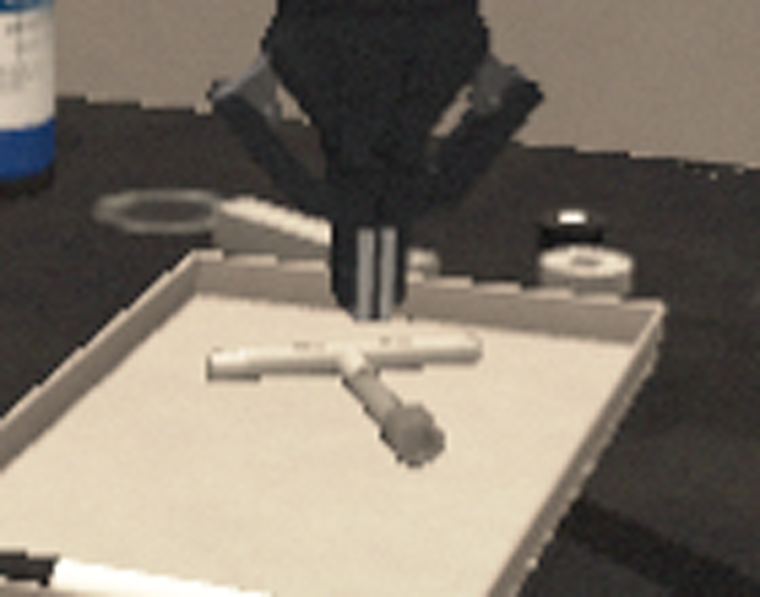

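The side crop shows the shut fingertips at full-image pixel (408,209), about z = 0.041 m at the depth reading. The reported TCP z is 0.0055 m, so the real tips sit about 36 mm higher than reported, while xy agrees. The key hasn't moved. I'll open partly, descend by the measured gap and check.

>>> {"fn": "step_arm", "kwargs": {
  "increments": [0,0,0,0,0,0,0,0,0,0,6,0,0,0,7,0,0,0,7,0],
  "grip": -0.3
}}

```text
time_s: 4.62
position: [0.4332, -0.1289, -0.0153]
tcp_rot: [[-0.545, 0.838, -0.001], [0.838, 0.545, 0.0], [0.001, -0.0, -1.0]]
contact_force: [-0.2, -0.4, 0.4]
finger_gap: 0.348
grasp_force: 0.0
```

>>> {"fn": "step_arm", "kwargs": {
  "increments": [0,0,5,0,0,0,4,0,0,0,3,0,0,0,0,0,0,0,0,0]
}}

```text
time_s: 5.25
position: [0.4338, -0.1291, -0.0263]
tcp_rot: [[-0.545, 0.838, 0.0], [0.838, 0.545, -0.0], [-0.0, 0.0, -1.0]]
contact_force: [0.5, 1.1, -0.6]
finger_gap: 0.35
grasp_force: 0.0
```

```bash
python3 - <<'E'
from h import *
np.set_printoptions(precision=4,suppress=True)
o=get_obs(); print(o["position"],o["contact_force"],o["finger_gap"])
im,d=snapshot("side"); P,_,_=world("side",d)
cv2.imwrite("pics/side2.png",cv2.resize(im[170:250,360:460][...,::-1],(740,592),interpolation=cv2.INTER_CUBIC))
g=im.mean(2)
for c in range(394,426,2):
    v=[r for r in range(195,228) if g[r,c]<90]
    if v: print(c,v[-1],P[v[-1]-1,c])
E
```

```text
[ 0.4338 -0.1291 -0.0263] [ 0.4779  1.0607 -0.5792] 0.34958615445121144
394 219 [ 0.456  -0.1123  0.0197]
396 221 [ 0.4509 -0.1104  0.0166]
398 212 [ 0.4478 -0.1126  0.0362]
400 206 [ 0.4422 -0.1072  0.0516]
402 198 [ 0.4385 -0.1074  0.0692]
414 221 [ 0.4184 -0.1318  0.014 ]
416 215 [ 0.4141 -0.1301  0.0285]
418 205 [ 0.41   -0.1272  0.0518]
420 217 [ 0.4073 -0.1371  0.0227]
422 204 [ 0.4024 -0.1301  0.054 ]
424 202 [ 0.4013 -0.1406  0.0554]
```

View pics/side2.png

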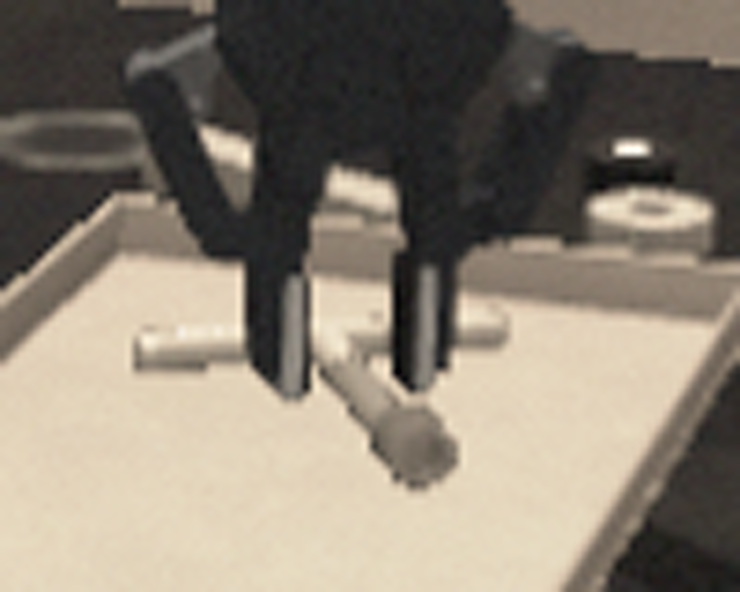

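The fingers now straddle the shank, with tips near full-image (399,223) and (416,222), about z = 0.012 m. I go down 5 mm more and close.

>>> {"fn": "step_arm", "kwargs": {
  "increments": [0,0,2.5,0,0,0,2.5,0,0,0,0,0,0,0,0,0,0,0,0,0]
}}

```text
time_s: 5.92
position: [0.434, -0.1292, -0.0292]
tcp_rot: [[-0.546, 0.838, -0.0], [0.838, 0.546, -0.0], [0.0, -0.0, -1.0]]
contact_force: [-7.5, 2.5, 22.3]
finger_gap: 0.35
grasp_force: 11.2
```

>>> {"fn": "step_arm", "kwargs": {
  "increments": [0,0,0,0,0,0,0,0,0,0,0,0,0,0,0,0,0,0,0,0],
  "grip": -1,
  "grip_force": 60
}}

```text
time_s: 6.55
position: [0.4364, -0.1307, -0.0283]
tcp_rot: [[-0.546, 0.838, 0.004], [0.838, 0.546, -0.003], [-0.005, 0.002, -1.0]]
contact_force: [-4.3, 0.6, 23.1]
finger_gap: 0.113
grasp_force: 63.0
```

Gripped, with the tips pressing on the floor. I lift gently and check.

>>> {"fn": "step_arm", "kwargs": {
  "increments": [0,0,-3,0,0,0,-3,0,0,0,-6,0,0,0,-10,0,0,0,-10,0]
}}

```text
time_s: 7.18
position: [0.4336, -0.129, 0.0011]
tcp_rot: [[-0.545, 0.838, -0.0], [0.838, 0.545, 0.0], [0.0, -0.0, -1.0]]
contact_force: [0.6, -0.4, -0.7]
finger_gap: 0.113
grasp_force: 58.5
```

>>> {"fn": "step_arm", "kwargs": {
  "increments": [0,0,-10,0,0,0,-10,0,0,0,-10,0,0,0,0,0,0,0,0,0]
}}

```text
time_s: 7.8
position: [0.4334, -0.1289, 0.0304]
tcp_rot: [[-0.545, 0.838, -0.0], [0.838, 0.545, 0.0], [0.0, -0.0, -1.0]]
contact_force: [-0.8, -0.2, -0.7]
finger_gap: 0.116
grasp_force: 58.5
```

```bash
python3 - <<'E'
from h import *
a,d=snapshot("top"); b,e=snapshot("side"); np.savez("top2.npz",im=a,d=d); np.savez("side2.npz",im=b,d=e)
A=cv2.resize(a[220:330,370:490][...,::-1],(395,362)); B=cv2.resize(b[150:260,340:460][...,::-1],(395,362))
cv2.imwrite("pics/look2.png",np.hstack([A,B]))
E
```

```text
(no output)
```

View pics/look2.png

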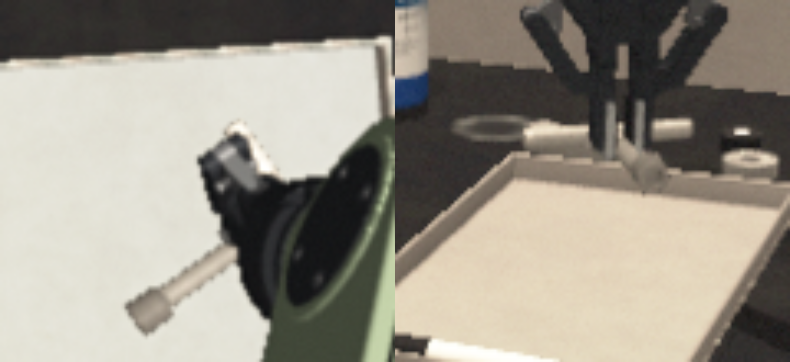

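The key is in the grip and clear of the tray: socket at about (416,315) in the full top view, handle end at (441,261). I measure its pose in the hand.

```bash
cat > inhand.py <<'E'
from k import *
def inhand(d,win,ds=None):
    """visible shank+socket from the top: mask by height in window, bright pixels"""
    o=get_obs(); R=np.array(o["tcp_rot"]); p=np.array(o["position"]); yaw=np.arctan2(R[1,0],R[0,0]); u=dirv(yaw); n=dirv(yaw+np.pi/2)
    def cut(P):
        a=(P[...,:2]-p[:2])@u; b=(P[...,:2]-p[:2])@n; return a,b
    for name,dd in (("top",d),("side",ds)):
        if dd is None: continue
        P,_,_=world(name,dd); a,b=cut(P); H=P[...,2]
        m=(abs(b)<.02)&(a>.02)&(a<.08)&(H>p[2]+.005)&(H<p[2]+.075); a,b,H=a[m],b[m],H[m]
        print(name,"px",m.sum(),"max a",np.sort(a)[-6:-1].mean() if m.any() else 0)
        for lo in np.arange(.015,.08,.01):
            k=(a>lo)&(a<lo+.01)
            if k.sum()>3: print("  a %.3f n %d b med %.4f [%.4f %.4f] z top %.4f med %.4f min %.4f"%(lo+.005,k.sum(),np.median(b[k]),b[k].min(),b[k].max(),np.percentile(H[k],90),np.median(H[k]),H[k].min()))
        # handle ends
        a,b=cut(P); H=P[...,2]; m=(a<-.012)&(a>-.06)&(abs(b)<.07)&(H>p[2]+.005)&(H<p[2]+.06)&(abs(b)>.03)
        for s in (-1,1):
            k=m&(b*s>0)
            if k.sum()>3: print("  handle end",s,"n",k.sum(),"a med %.4f b far %.4f z 90%% %.4f med %.4f"%(np.median(a[k]),(b[k]*s).max()*s,np.percentile(H[k],90),np.median(H[k])))
    print("tcp",p,"yaw",np.degrees(yaw))
E
python3 - <<'E'
from inhand import *
inhand(np.load("top2.npz")["d"],None,np.load("side2.npz")["d"])
E
```

```text
top px 274 max a 0.07372935149030571
  a 0.020 n 22 b med -0.0014 [-0.0064 0.0051] z top 0.0745 med 0.0723 min 0.0680
  a 0.030 n 39 b med -0.0014 [-0.0067 0.0049] z top 0.0758 med 0.0737 min 0.0685
  a 0.040 n 43 b med -0.0015 [-0.0073 0.0056] z top 0.0757 med 0.0727 min 0.0678
  a 0.050 n 38 b med -0.0018 [-0.0067 0.0054] z top 0.0756 med 0.0732 min 0.0675
  a 0.060 n 66 b med -0.0021 [-0.0101 0.0084] z top 0.0820 med 0.0796 min 0.0711
  a 0.070 n 66 b med -0.0020 [-0.0101 0.0095] z top 0.0817 med 0.0785 min 0.0644
  handle end -1 n 52 a med -0.0324 b far -0.0558 z 90% 0.0739 med 0.0720
side px 137 max a 0.07739732490113607
  a 0.020 n 8 b med -0.0036 [-0.0058 0.0008] z top 0.0744 med 0.0732 min 0.0668
  a 0.030 n 14 b med -0.0030 [-0.0063 0.0036] z top 0.0753 med 0.0727 min 0.0677
  a 0.040 n 6 b med -0.0045 [-0.0062 -0.0001] z top 0.0748 med 0.0713 min 0.0664
  a 0.060 n 31 b med -0.0004 [-0.0097 0.0055] z top 0.0816 med 0.0726 min 0.0665
  a 0.070 n 58 b med 0.0004 [-0.0097 0.0111] z top 0.0811 med 0.0730 min 0.0633
  a 0.080 n 19 b med -0.0025 [-0.0088 0.0074] z top 0.0802 med 0.0778 min 0.0650
  handle end -1 n 59 a med -0.0250 b far -0.0555 z 90% 0.0740 med 0.0705
  handle end 1 n 65 a med -0.0252 b far 0.0558 z 90% 0.0744 med 0.0710
tcp [ 0.4331 -0.1288  0.0301] yaw 123.03946455067396
```

The key is level and well centred: key_mid is about +1 mm along and -0.8 mm across from the TCP, and its axis sits 38.8 mm above the reported TCP z. Now I carry it over.

```bash
python3 plan.py .6476 .159 .045 168.6 15
```

```text
D [214.5 287.8  14.9] turn world 45.56 t 7.9 F [ 0.1  0.2 -1.6] gap 0.11263221846441543 grasp 58.53125274181366
[8.3, 22.4, -1.0, -3.0, 7.1, 22.9, -1.0, -3.0, 5.9, 23.2, -1.0, -3.0, 4.6, 23.5, -1.0, -3.0, 3.4, 23.7, -1.0, -3.0]
[2.1, 23.8, -1.0, -3.0, 0.9, 23.9, -1.0, -3.0, -0.4, 23.9, -1.0, -3.0, -1.7, 23.9, -1.0, -3.0, -2.9, 23.7, -1.0, -3.0]
[-4.2, 23.6, -1.0, -3.0, -5.4, 23.3, -1.0, -3.0, -6.7, 23.0, -1.0, -3.0, -7.9, 22.6, -1.0, -3.0, -9.1, 22.1, -1.0, -3.0]
```

>>> {"fn": "step_arm", "kwargs": {
  "increments": [8,22,-2,-3,7,23,-2,-3,6,23,-2,-3,5,23,-2,-3,3,24,-2,-3]
}}

```text
time_s: 8.52
position: [0.5046, -0.033, 0.0399]
tcp_rot: [[-0.745, 0.667, -0.001], [0.667, 0.745, 0.0], [0.001, -0.001, -1.0]]
contact_force: [0.0, 0.3, -1.7]
finger_gap: 0.115
grasp_force: 58.6
```

>>> {"fn": "step_arm", "kwargs": {
  "increments": [2,24,-1,-3,1,24,-1,-3,0,24,-1,-3,-2,24,-1,-3,-3,24,-1,-3]
}}

```text
time_s: 9.15
position: [0.5769, 0.0631, 0.0446]
tcp_rot: [[-0.892, 0.452, -0.002], [0.452, 0.892, 0.0], [0.001, -0.001, -1.0]]
contact_force: [0.2, 1.0, -0.6]
finger_gap: 0.114
grasp_force: 58.5
```

>>> {"fn": "step_arm", "kwargs": {
  "increments": [-4,24,0,-3,-5,23,0,-3,-7,23,0,-3,-8,22,0,-3,-9,22,0,-3]
}}

```text
time_s: 9.78
position: [0.6487, 0.1579, 0.0443]
tcp_rot: [[-0.979, 0.206, -0.002], [0.206, 0.979, -0.0], [0.002, -0.001, -1.0]]
contact_force: [-0.4, -1.0, -1.5]
finger_gap: 0.112
grasp_force: 58.5
```

>>> {"fn": "step_arm", "kwargs": {
  "increments": [0,0,0,0,0,0,0,0,0,0,0,0,0,0,0,0,0,0,0,0]
}}

```text
time_s: 10.4
position: [0.6489, 0.157, 0.0456]
tcp_rot: [[-0.978, 0.208, 0.0], [0.208, 0.978, -0.0], [-0.0, -0.0, -1.0]]
contact_force: [0.6, 0.1, -0.5]
finger_gap: 0.117
grasp_force: 58.6
```

```bash
python3 - <<'E'
from inhand import *
from plan import plan
a,d=snapshot("top"); b,e=snapshot("side"); np.savez("top3.npz",im=a,d=d); np.savez("side3.npz",im=b,d=e)
inhand(d,None,e); plan([.6476,.159,.01],168.6,5)
E
```

```text
top px 263 max a 0.07348005755470141
  a 0.020 n 21 b med 0.0012 [-0.0050 0.0064] z top 0.0901 med 0.0884 min 0.0828
  a 0.030 n 41 b med 0.0008 [-0.0053 0.0068] z top 0.0903 med 0.0884 min 0.0836
  a 0.040 n 42 b med 0.0016 [-0.0052 0.0070] z top 0.0912 med 0.0887 min 0.0838
  a 0.050 n 39 b med 0.0013 [-0.0057 0.0069] z top 0.0917 med 0.0885 min 0.0825
  a 0.060 n 64 b med 0.0021 [-0.0084 0.0105] z top 0.0976 med 0.0946 min 0.0877
  a 0.070 n 56 b med 0.0010 [-0.0081 0.0099] z top 0.0976 med 0.0948 min 0.0843
side px 252 max a 0.075626236326533
  a 0.020 n 16 b med -0.0043 [-0.0077 0.0027] z top 0.0911 med 0.0875 min 0.0809
  a 0.030 n 30 b med -0.0053 [-0.0078 0.0009] z top 0.0913 med 0.0881 min 0.0808
  a 0.040 n 33 b med -0.0043 [-0.0090 0.0037] z top 0.0914 med 0.0881 min 0.0803
  a 0.050 n 18 b med -0.0052 [-0.0081 -0.0017] z top 0.0912 med 0.0879 min 0.0798
  a 0.060 n 46 b med -0.0068 [-0.0103 0.0056] z top 0.0982 med 0.0928 min 0.0805
  a 0.070 n 102 b med -0.0026 [-0.0104 0.0089] z top 0.0972 med 0.0897 min 0.0788
  a 0.080 n 7 b med -0.0056 [-0.0068 0.0008] z top 0.0969 med 0.0876 min 0.0837
  handle end -1 n 88 a med -0.0246 b far -0.0564 z 90% 0.0900 med 0.0862
  handle end 1 n 13 a med -0.0250 b far 0.0551 z 90% 0.0912 med 0.0875
tcp [0.649  0.1572 0.0456] yaw 168.02382564160462
D [ -1.4   1.8 -35.6] turn world 0.58 t 10.5 F [ 0.6  0.6 -1.2] gap 0.11805607671877487 grasp 58.59240174293518
[0.3, 0.3, 7.1, -0.1, 0.3, 0.3, 7.1, -0.1, 0.3, 0.3, 7.1, -0.1, 0.3, 0.3, 7.1, -0.1, 0.3, 0.3, 7.1, -0.1]
```

>>> {"fn": "step_arm", "kwargs": {
  "increments": [1.6,2.8,5,-0.6,0,0,8,0,0,0,10,0,0,0,10,0,0,0,8,0]
}}

```text
time_s: 11.12
position: [0.6474, 0.1604, 0.0032]
tcp_rot: [[-0.98, 0.197, -0.001], [0.197, 0.98, -0.0], [0.001, -0.0, -1.0]]
contact_force: [0.2, -0.1, -2.0]
finger_gap: 0.12
grasp_force: 58.6
```

>>> {"fn": "step_arm", "kwargs": {
  "increments": [0,0,8,0,0,0,4,0,0,0,0,0,0,0,0,0,0,0,0,0]
}}

```text
time_s: 11.75
position: [0.6484, 0.1605, -0.007]
tcp_rot: [[-0.98, 0.197, 0.001], [0.197, 0.98, 0.0], [-0.001, 0.0, -1.0]]
contact_force: [-0.3, 0.5, -1.0]
finger_gap: 0.114
grasp_force: 58.6
```

```bash
python3 - <<'E'
from inhand import *
a,d=snapshot("top"); b,e=snapshot("side"); np.savez("top4.npz",im=a,d=d); np.savez("side4.npz",im=b,d=e)
o=get_obs(); print(o["contact_force"])
inhand(d,None,e)
c=np.array([.6317,.1627]);u=dirv(np.radians(168.58));n=dirv(np.radians(258.58)); p=np.array(o["position"])[:2]
print("tcp rel recess",(p-c)@u+.0153,(p-c)@n+.0003)
A=cv2.resize(a[130:240,230:350][...,::-1],(395,362)); B=cv2.resize(b[200:290,190:310][...,::-1],(395,362))
cv2.imwrite("pics/look4.png",np.hstack([A,B]))
E
```

```text
[-0.0625  0.0589 -0.9564]
top px 442 max a 0.06323513675813398
  a 0.020 n 57 b med 0.0027 [-0.0198 0.0189] z top 0.0368 med 0.0176 min 0.0040
  a 0.030 n 106 b med 0.0019 [-0.0193 0.0197] z top 0.0368 med 0.0179 min 0.0046
  a 0.040 n 111 b med 0.0012 [-0.0198 0.0197] z top 0.0362 med 0.0258 min 0.0055
  a 0.050 n 110 b med 0.0020 [-0.0199 0.0198] z top 0.0365 med 0.0180 min 0.0049
  a 0.060 n 58 b med -0.0050 [-0.0195 0.0097] z top 0.0444 med 0.0408 min 0.0136
  handle end 1 n 221 a med -0.0426 b far 0.0700 z 90% 0.0184 med 0.0164
side px 482 max a 0.07946513280429539
  a 0.020 n 25 b med -0.0041 [-0.0192 0.0111] z top 0.0384 med 0.0191 min 0.0143
  a 0.030 n 45 b med -0.0027 [-0.0168 0.0119] z top 0.0382 med 0.0324 min 0.0091
  a 0.040 n 74 b med -0.0022 [-0.0199 0.0101] z top 0.0384 med 0.0277 min 0.0068
  a 0.050 n 100 b med -0.0041 [-0.0199 0.0161] z top 0.0365 med 0.0188 min 0.0075
  a 0.060 n 86 b med -0.0047 [-0.0199 0.0186] z top 0.0446 med 0.0305 min 0.0080
  a 0.070 n 119 b med -0.0027 [-0.0197 0.0180] z top 0.0446 med 0.0350 min 0.0121
  a 0.080 n 33 b med -0.0013 [-0.0190 0.0197] z top 0.0348 med 0.0189 min 0.0170
  handle end -1 n 421 a med -0.0308 b far -0.0700 z 90% 0.0345 med 0.0179
  handle end 1 n 73 a med -0.0229 b far 0.0698 z 90% 0.0291 med 0.0189
tcp [ 0.6483  0.1605 -0.0071] yaw 168.6422277727969
tcp rel recess -0.001402464536927014 -0.0008233672955894572
```

View pics/look4.png

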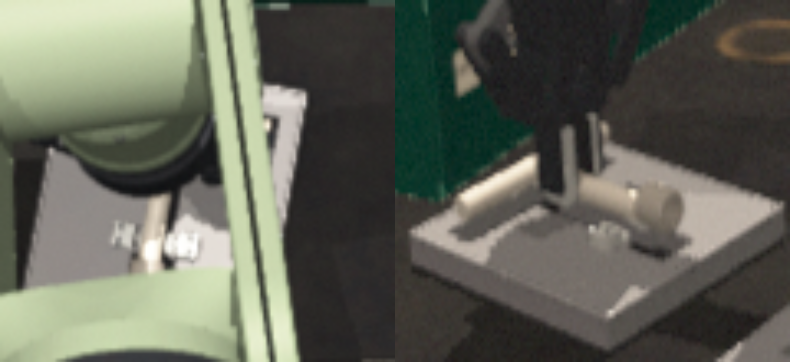

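The key hovers over the cutout with its shank between the catches. I refine the offsets with a tighter height mask.

```bash
python3 - <<'E'
from m import *
c=np.array([.6317,.1627]);u=dirv(np.radians(168.58));n=dirv(np.radians(258.58)); rec=c-.0153*u-.0003*n
for nm,f in(("top","top4.npz"),("side","side4.npz")):
    d=np.load(f)["d"]; P,_,_=world(nm,d); a=(P[...,:2]-rec)@u; b=(P[...,:2]-rec)@n; H=P[...,2]
    for lo,hi in((.013,.023),(.023,.031),(.046,.052),(.053,.075)):
        k=(a>lo)&(a<hi)&(H>.0295)&(H<.05)&(abs(b)<.016)
        if k.sum()>3: print(nm,lo,k.sum(),"b",b[k].min(),b[k].max(),np.median(b[k]),"a max",a[k].max(),"ztop",np.percentile(H[k],90))
    k=(a<-.02)&(a>-.06)&(abs(b)<.065)&(abs(b)>.03)&(H>.024)&(H<.045)
    if k.any(): print("handle b",b[k].min(),b[k].max(),"a",a[k].min(),a[k].max(),np.percentile(H[k],90))
# catches from the initial picture
P,_,_=world("top",np.load("top0.npz")["d"]); a=(P[...,:2]-rec)@u; b=(P[...,:2]-rec)@n; k=(P[...,2]>.021)&(P[...,2]<.03)&(abs(b)<.03)&(a>.02)&(a<.055)
for s in(-1,1): q=k&(b*s>0); print("catch",s,q.sum(),a[q].min(),a[q].max(),b[q].min(),b[q].max())
E
```

```text
top 0.013 28 b -0.005874513928905795 0.005687148214855315 0.001452849465673273 a max 0.02292075345733048 ztop 0.03827537586069913
top 0.023 28 b -0.006767441744759755 0.005339421098656684 7.843715417370361e-05 a max 0.030658923232004004 ztop 0.038473698419387116
top 0.046 21 b -0.006114135593320941 0.005371196099026061 6.527832723332267e-05 a max 0.0518113729229323 ztop 0.03682826811793514
top 0.053 40 b -0.009409009211857111 0.00897729488143912 -0.0016616304336368598 a max 0.06162186003422254 ztop 0.04469027832202987
handle b 0.05051858539267941 0.05308048597215523 a -0.03655340107208728 -0.0327225048202606 0.036210435141791286
side 0.013 23 b -0.008170343301236647 0.0022417654813397365 -0.004905892092916096 a max 0.02285478244374601 ztop 0.038995711647571596
side 0.023 26 b -0.009706931275232672 0.0010223627418555062 -0.00559703062065598 a max 0.030816935906369317 ztop 0.038409042577075767
side 0.046 12 b -0.007358569085221976 -0.0038943926204494626 -0.005536635662632386 a max 0.05196578037660317 ztop 0.038538927298022496
side 0.053 144 b -0.012765573754017582 0.009753179528892895 -0.005224699115944774 a max 0.07491269273895321 ztop 0.04514007543369654
handle b -0.05719102163769311 0.05448119315078584 a -0.03576462620484405 -0.021722844224156226 0.03788540063395615
catch -1 60 0.03256978248562861 0.046626547398760404 -0.0239101906986405 -0.005487584077355431
catch 1 58 0.03264998862220857 0.04962696364225961 0.00557732967949134 0.027086851730280956
```

>>> {"fn": "step_arm", "kwargs": {
  "increments": [0.8,0,3,0,0,0,3,0,0,0,2,0,0,0,0,0,0,0,0,0]
}}

```text
time_s: 12.48
position: [0.6469, 0.1606, -0.0147]
tcp_rot: [[-0.98, 0.197, -0.001], [0.197, 0.98, -0.0], [0.001, -0.0, -1.0]]
contact_force: [-2.4, -1.4, 4.7]
finger_gap: 0.114
grasp_force: 61.9
```

>>> {"fn": "step_arm", "kwargs": {
  "increments": [0,0,0,0,0,0,0,0,0,0,0,0,0,0,0,0,0,0,-2,0],
  "grip": -0.3
}}

```text
time_s: 13.1
position: [0.6468, 0.1606, -0.0139]
tcp_rot: [[-0.98, 0.197, -0.001], [0.197, 0.98, -0.0], [0.001, -0.0, -1.0]]
contact_force: [0.0, -0.3, 0.3]
finger_gap: 0.35
grasp_force: 0.0
```

>>> {"fn": "step_arm", "kwargs": {
  "increments": [0,0,-10,0,0,0,-15,0,0,0,-20,0,0,0,-20,0,0,0,-15,0]
}}

```text
time_s: 13.72
position: [0.6482, 0.1608, 0.0691]
tcp_rot: [[-0.98, 0.197, 0.003], [0.197, 0.98, 0.0], [-0.003, 0.001, -1.0]]
contact_force: [0.4, 0.7, 0.0]
finger_gap: 0.346
grasp_force: 0.0
```

```bash
cat > state.py <<'E'
from m import *
c=np.array([.6317,.1627]);u=dirv(np.radians(168.58));n=dirv(np.radians(258.58)); rec=c-.0153*u-.0003*n
def st(tag):
  for nm in("top","side"):
    im,d=snapshot(nm); np.savez(f"{nm}{tag}.npz",im=im,d=d); P,_,_=world(nm,d); a=(P[...,:2]-rec)@u; b=(P[...,:2]-rec)@n; H=P[...,2]
    for lo,hi in((-.025,-.01),(-.01,.01),(.01,.03),(.053,.08)):
        k=(a>lo)&(a<hi)&(H>.0165)&(H<.05)&(abs(b)<.012)
        if k.sum()>3: print(nm,lo,k.sum(),"b %.4f %.4f a max %.4f ztop %.4f"%(b[k].min(),b[k].max(),a[k].max(),np.percentile(H[k],90)))
    k=(a<-.02)&(a>-.06)&(abs(b)<.06)&(abs(b)>.02)&(H>.0135)&(H<.045)
    for s in(-1,1):
        q=k&(b*s>0)
        if q.sum()>3: print(nm,"handle",s,"n",q.sum(),"a med %.4f z90 %.4f"%(np.median(a[q]),np.percentile(H[q],90)))
  o=get_obs(); p=np.array(o["position"]); print(p,o["time_s"],"tcp rel recess",(p[:2]-rec)@u,(p[:2]-rec)@n)
E
python3 -c "
from state import *
st(5)"
```

```text
top -0.01 66 b -0.0116 0.0117 a max 0.0096 ztop 0.0259
top 0.01 91 b -0.0120 0.0116 a max 0.0299 ztop 0.0276
top 0.053 101 b -0.0088 0.0105 a max 0.0715 ztop 0.0408
top handle 1 n 49 a med -0.0542 z90 0.0190
side -0.025 31 b -0.0109 0.0117 a max -0.0108 ztop 0.0224
side -0.01 57 b -0.0120 0.0017 a max 0.0098 ztop 0.0252
side 0.01 53 b -0.0109 0.0019 a max 0.0297 ztop 0.0283
side 0.053 162 b -0.0106 0.0120 a max 0.0796 ztop 0.0414
side handle -1 n 184 a med -0.0428 z90 0.0199
side handle 1 n 169 a med -0.0437 z90 0.0204
[0.6494 0.1609 0.07  ] 13.825 tcp rel recess -0.0023924359594926165 -0.0014849192686823066
```

The key dropped in as described: handle in its slot, socket top at about 41 mm. Now I shut the fingers and move over the socket.

>>> {"fn": "step_arm", "kwargs": {
  "increments": [14,-0.5,0,0,14,-0.5,0,0,14,-0.5,10,0,14,0,10,0,10,0,10,0],
  "grip": -1
}}

```text
time_s: 14.45
position: [0.5797, 0.1724, 0.0351]
tcp_rot: [[-0.981, 0.196, -0.002], [0.196, 0.981, -0.0], [0.002, -0.001, -1.0]]
contact_force: [0.4, 0.8, -0.5]
finger_gap: 0.004
grasp_force: 0.0
```

>>> {"fn": "step_arm", "kwargs": {
  "increments": [0,0,8,0,0,0,4,0,0,0,0,0,0,0,0,0,0,0,0,0]
}}

```text
time_s: 15.08
position: [0.5828, 0.1721, 0.0249]
tcp_rot: [[-0.98, 0.197, 0.001], [0.197, 0.98, 0.0], [-0.001, 0.0, -1.0]]
contact_force: [0.1, -0.1, 0.3]
finger_gap: -0.001
grasp_force: 0.0
```

```bash
python3 - <<'E'
from state import *
st(6)
P,_,_=world("side",np.load("side6.npz")["d"]); a=(P[...,:2]-rec)@u; b=(P[...,:2]-rec)@n; H=P[...,2]
# finger column above the socket, lowest point
for lo in np.arange(.042,.09,.004):
    k=(a>lo)&(a<lo+.004)&(abs(b)<.03)&(H>.043)&(H<.12)
    if k.sum()>2: print("finger a %.3f n %d zmin %.4f b %.4f %.4f"%(lo,k.sum(),H[k].min(),b[k].min(),b[k].max()))
E
```

```text
top handle -1 n 10 a med -0.0586 z90 0.0186
top handle 1 n 324 a med -0.0442 z90 0.0192
side -0.025 32 b -0.0109 0.0119 a max -0.0102 ztop 0.0225
side -0.01 55 b -0.0120 0.0017 a max 0.0099 ztop 0.0252
side 0.01 54 b -0.0120 0.0016 a max 0.0294 ztop 0.0281
side 0.053 164 b -0.0120 0.0112 a max 0.0796 ztop 0.0409
side handle -1 n 199 a med -0.0430 z90 0.0198
side handle 1 n 162 a med -0.0438 z90 0.0204
[0.5825 0.1721 0.0248] 15.175 tcp rel recess 0.0653621660822913 0.0007795266891892972
finger a 0.050 n 3 zmin 0.1069 b 0.0050 0.0058
finger a 0.054 n 22 zmin 0.0603 b -0.0296 0.0034
finger a 0.058 n 37 zmin 0.0587 b -0.0299 -0.0038
finger a 0.062 n 44 zmin 0.0583 b -0.0300 0.0127
finger a 0.066 n 38 zmin 0.0587 b -0.0291 0.0263
finger a 0.070 n 148 zmin 0.0602 b -0.0171 0.0289
finger a 0.074 n 304 zmin 0.0605 b -0.0293 0.0296
finger a 0.078 n 29 zmin 0.0748 b -0.0261 0.0273
```

>>> {"fn": "step_arm", "kwargs": {
  "increments": [-2,0,5,0,0,0,5,0,0,0,5,0,0,0,3,0,0,0,0,0]
}}

```text
time_s: 15.8
position: [0.5839, 0.1718, 0.0062]
tcp_rot: [[-0.98, 0.197, -0.001], [0.197, 0.98, 0.0], [0.001, -0.0, -1.0]]
contact_force: [-1.3, 0.2, 1.4]
finger_gap: -0.002
grasp_force: 0.9
```

>>> {"fn": "step_arm", "kwargs": {
  "increments": [0,0,1,0,0,0,1,0,0,0,1,0,0,0,1,0,0,0,0,0]
}}

```text
time_s: 16.42
position: [0.5841, 0.1718, 0.0025]
tcp_rot: [[-0.98, 0.197, -0.0], [0.197, 0.98, 0.0], [0.0, -0.0, -1.0]]
contact_force: [-2.5, 0.5, 2.9]
finger_gap: -0.002
grasp_force: 1.6
```

>>> {"fn": "step_arm", "kwargs": {
  "increments": [0,0,1,0,0,0,1,0,0,0,1,0,0,0,0,0,0,0,0,0]
}}

```text
time_s: 17.05
position: [0.5845, 0.1718, -0.0003]
tcp_rot: [[-0.98, 0.197, 0.001], [0.197, 0.98, 0.0], [-0.001, 0.0, -1.0]]
contact_force: [-1.4, 1.3, 4.0]
finger_gap: -0.002
grasp_force: 2.2
```

>>> {"fn": "step_arm", "kwargs": {
  "increments": [0,0,1,0,0,0,1,0,0,0,1,0,0,0,1,0,0,0,0,0]
}}

```text
time_s: 17.68
position: [0.5837, 0.1716, -0.0051]
tcp_rot: [[-0.98, 0.197, -0.001], [0.197, 0.98, -0.0], [0.001, -0.0, -1.0]]
contact_force: [0.2, 0.3, 0.2]
finger_gap: 0.003
grasp_force: 0.0
```

>>> {"fn": "step_arm", "kwargs": {
  "increments": [0,0,1,0,0,0,1,0,0,0,1,0,0,0,0,0,0,0,0,0]
}}

```text
time_s: 18.3
position: [0.5842, 0.1719, -0.0059]
tcp_rot: [[-0.98, 0.197, -0.0], [0.197, 0.98, 0.0], [0.0, 0.0, -1.0]]
contact_force: [-4.0, 0.2, 9.3]
finger_gap: 0.002
grasp_force: 4.6
```

>>> {"fn": "step_arm", "kwargs": {
  "increments": [0,0,1,0,0,0,0.5,0,0,0,0,0,0,0,0,0,0,0,0,0]
}}

```text
time_s: 18.92
position: [0.5842, 0.172, -0.006]
tcp_rot: [[-0.98, 0.197, -0.0], [0.197, 0.98, -0.0], [0.0, -0.0, -1.0]]
contact_force: [-8.0, -0.4, 17.6]
finger_gap: 0.002
grasp_force: 8.2
```

```bash
python3 -c "
from state import *
st(7)"
```

```text
top handle -1 n 94 a med -0.0557 z90 0.0189
top handle 1 n 327 a med -0.0447 z90 0.0194
side -0.025 40 b -0.0115 0.0119 a max -0.0101 ztop 0.0211
side -0.01 55 b -0.0107 0.0117 a max 0.0095 ztop 0.0212
side 0.01 41 b -0.0113 0.0117 a max 0.0289 ztop 0.0211
side 0.053 225 b -0.0118 0.0118 a max 0.0787 ztop 0.0462
side handle -1 n 194 a med -0.0420 z90 0.0200
side handle 1 n 159 a med -0.0415 z90 0.0208
[ 0.5843  0.172  -0.006 ] 19.025 tcp rel recess 0.06363283397158885 0.0005677012153316497
```

It stops rigidly and the shank is now level. I back off and verify.

>>> {"fn": "step_arm", "kwargs": {
  "increments": [0,0,-5,0,0,0,-15,0,0,0,-20,0,0,0,-25,0,0,0,-25,0]
}}

```text
time_s: 19.65
position: [0.5846, 0.1718, 0.083]
tcp_rot: [[-0.98, 0.197, 0.001], [0.197, 0.98, 0.0], [-0.001, 0.0, -1.0]]
contact_force: [-0.1, 0.3, 0.2]
finger_gap: 0.002
grasp_force: 0.0
```

>>> {"fn": "step_arm", "kwargs": {
  "increments": [-10,-30,-20,0,-10,-40,-10,0,-10,-40,0,0,0,-40,0,0,0,-30,0,0]
}}

```text
time_s: 20.27
position: [0.5784, -0.0124, 0.1124]
tcp_rot: [[-0.98, 0.198, 0.002], [0.198, 0.98, -0.001], [-0.002, -0.0, -1.0]]
contact_force: [0.1, -0.2, 0.3]
finger_gap: 0.001
grasp_force: 0.0
```

>>> {"fn": "step_arm", "kwargs": {
  "increments": [0,-40,0,0,0,-40,0,0,0,-40,0,0,0,-30,0,0,0,0,0,0]
}}

```text
time_s: 20.9
position: [0.5488, -0.1599, 0.1123]
tcp_rot: [[-0.98, 0.2, 0.002], [0.2, 0.98, -0.001], [-0.002, -0.001, -1.0]]
contact_force: [-0.1, 0.1, 0.1]
finger_gap: 0.004
grasp_force: 0.0
```

```bash
python3 -c "
from state import *
st(8)
a=np.load('top8.npz')['im'];b=np.load('side8.npz')['im']
A=cv2.resize(a[130:240,230:350][...,::-1],(395,362)); B=cv2.resize(b[215:300,185:315][...,::-1],(395,362))
cv2.imwrite('pics/final.png',np.hstack([A,B]))"
```

```text
top -0.025 55 b -0.0116 0.0112 a max -0.0104 ztop 0.0205
top -0.01 76 b -0.0118 0.0120 a max 0.0099 ztop 0.0197
top 0.01 69 b -0.0120 0.0118 a max 0.0299 ztop 0.0205
top 0.053 113 b -0.0109 0.0103 a max 0.0799 ztop 0.0271
top handle -1 n 360 a med -0.0427 z90 0.0191
top handle 1 n 346 a med -0.0437 z90 0.0191
side -0.025 41 b -0.0118 0.0105 a max -0.0104 ztop 0.0210
side -0.01 55 b -0.0116 0.0115 a max 0.0095 ztop 0.0212
side 0.01 44 b -0.0116 0.0117 a max 0.0293 ztop 0.0213
side 0.053 121 b -0.0118 0.0103 a max 0.0797 ztop 0.0276
side handle -1 n 191 a med -0.0415 z90 0.0203
side handle 1 n 165 a med -0.0423 z90 0.0202
[ 0.5489 -0.1576  0.1118] 21.0 tcp rel recess 0.03307531497993274 0.33062260099285834
```

View pics/final.png

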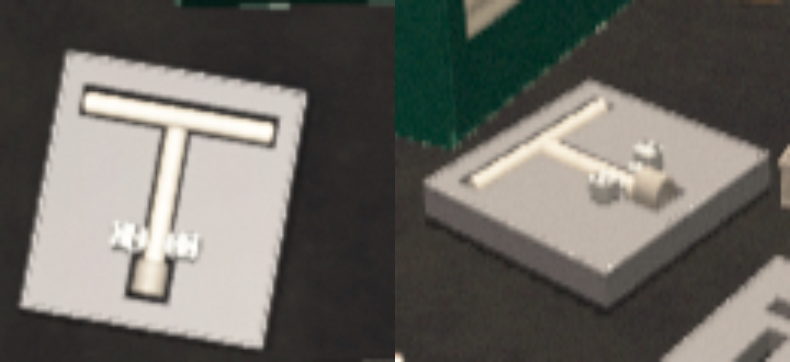

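The key lies flat and centred in the T cutout, with its socket at about (275,214) in the full top view. Socket top is at about 27 mm (seated value 25.6) and the shank is level under the catches. I hand it in.

```bash
python3 -c "
from rig import *
print(job_done())"
```

```text
the job is handed in; nothing more can be done
None
```

The T-handle key lies flat in its matching cutout, with its socket end pressed down past the catches and the gripper let go. I handed the job in at about 21 s; no verdict came back.

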